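# Walk the drinks dispenser into its drip tray

### The job

The red drinks dispenser belongs in the low steel drip tray just beyond it; treat it as too heavy to lift. Take it by its top handle, tip it back towards you and, starting from where it stands, walk it forward on its two near feet, swinging one foot a few centimetres forward while it stands on the other, and stepping them one after the other over the tray's raised edge, always keeping a foot down. Then stand it on all four feet inside the tray, let go, and leave everything else on the worktop as it was.

Things in the scene. Friction and masses are not known exactly. Their poses are not given: they have to be found in the camera images.
- dispenser: red box-shaped drinks dispenser, black base and lid, steel tap on the near face (sticks out 46 mm, 36 to 92 mm up), handle on top, four feet. Body 80 mm deep (x), 150 wide (y), from 18 to 180 mm up; about 0.85 kg, centre of mass 100 mm up. Origin: centre between the feet, at their undersides; x points from robot to tray, y left. Starts upright, far face about 5 to 60 mm short of the tray
- foot_near_left (a point): near left rubber foot: centre of its dome (radius 8 mm), so 8 mm above whatever it stands on at any tilt; at (-32, 66, 8) mm in the dispenser's frame
- foot_near_right (a point): near right rubber foot: centre of its dome (radius 8 mm), so 8 mm above whatever it stands on at any tilt; at (-32, -66, 8) mm in the dispenser's frame
- foot_far_left (a point): far left rubber foot: centre of its dome (radius 8 mm), so 8 mm above whatever it stands on at any tilt; at (32, 66, 8) mm in the dispenser's frame
- foot_far_right (a point): far right rubber foot: centre of its dome (radius 8 mm), so 8 mm above whatever it stands on at any tilt; at (32, -66, 8) mm in the dispenser's frame
- top_handle (a point): middle of the handle's grip bar, at (0, 0, 210) mm in the dispenser's frame: straight flat-sided black bar, 14 mm thick (x), 13 mm high, running along the dispenser's y, 80 mm free between its end posts, 23 mm of air under it; fixed rigidly to the dispenser
- drip_tray: low stainless steel tray fixed to the worktop, outside 118 (x) by 214 mm (y), inside 104 by 200 mm. Rounded edges 7 mm thick, top 10 mm above the worktop; inner floor 2 mm above the worktop. Origin: centre of its underside; x points away from the robot, y left. The near edge lies at x -59 to -52 mm, the far edge at 52 to 59 mm
- mug: dark green mug, 86 mm across, 96 mm high, standing behind the tray; leave it alone
- carafe: stoppered glass carafe of dark syrup, 102 mm across, 114 mm high, standing behind the tray; leave it alone
- shaker: glass salt shaker with a grey top, 44 mm across, 90 mm high, behind the tray to the right; leave it alone
Things that resemble listed ones, but are neither listed nor needed, are in the scene too. Of the things that look like the dispenser, the larger one is meant.

How it is judged:
By the outcome, as a careful person would: the job done as asked, in the order asked, and still so for the second after the job is handed in, with the robot touching nothing.
It also fails if it takes over 51 s, if anything falls off the work surface, if the arm or the gripper's body presses on something with over 40 N, if the wrist force passes 120 N, or if a joint passes its speed limit or range.

### The arm

A 6-joint arm with a two-finger parallel gripper is mounted at the origin on a cart in front of the work surface, level with it; the furniture and walls round the work are solid. World frame = base frame: x ahead of the robot, y to its left, z up, the work surface at z = 0. Lengths are in m, angles in degrees, forces in N, time in s.
With the tool pointing down it reaches from about 0.3 to 0.75 m from the base axis. Payload 8.5 kg.
Tool frame: the origin (TCP) lies midway between the tips of the shut fingers; the grasp point (between the pads) lies 19 mm behind it (env.tcp_to_grasp is the z of the grasp point in the tool frame, in m); z points along the fingers, y is the line along which they close (so a half turn about z gives the same grasp; the last joint's range is limited). The gripper opens to 85 mm and grips with 20 to 120 N. Pads are 22 mm wide; open, the fingers measure 114 mm over their backs; the gripper's body (76 mm by 85 mm) begins 54 mm behind the grasp point. The pads swing forward as they close: fully open they stand 13 mm farther back than shut.
Start: joints at [57.221, 21.807, 74.336, -0, 83.858, -12.336], TCP at [0.192, 0.515, 0.231] pointing down, gripper open.
Joint ranges: [-178.18, 178.18], [-50.72, 133.34], [12.68, 142.11], [-81.47, 261.47], [9.98, 163.14], [-165.26, 165.26]. Speed limits (degrees/s): [136.94, 136.94, 180, 180, 180, 180].

### API

Orientations are given as a 3x3 rotation matrix whose columns are the frame's x, y, z axes.
In Python, from rig import env, imaging, job, models gives the robot as it stands. The module is installed in compiled form; this text tells all that it offers.
- The arm moves only by the tool jog_arm, never from a script. Its argument "plan" is text: rows parted by semicolons, each of 7 numbers parted by spaces: the turn, a rotation vector about the tool's x, y, z in degrees, then the shift along the tool's x, y, z in cm, then the closure in counts, from 0 (fully open) to 255 (shut). In form: rx ry rz x y z claw; .... A call has 1 to 10 rows; each row shifts and turns the commanded pose from where the row before left it, along the tool's axes as they then stand; what a row does not reach is not made up. A row lasts 1/12 s, in which the tool goes at most 41.7 mm and 7.16 degrees, less where a joint would pass 70% of its speed; a pose out of reach is approached as far as the arm can. A call with a gripper value outside its range is refused whole. The fingers move at their own pace and stop on an object; "grip_force" is the grip in N (left out, the last holds). Time passes only in rows, so rows that do not move let the fingers close. It gives the time, the measured TCP pose, the force, the opening and the grip force at its end, in the units of the state.
- env.observe(): the state, without advancing time (a new reading comes with each control period).
- imaging.get_image(name): name is "side" or "top" or "wrist"; returns a dict with "pixels" (400x640x3 uint8, red, green, blue), "depth" (400x640 float32, m along the optical axis (not along the pixel's ray), 0 where there is no reading), "fov_y" (degrees; the focal length in pixels is half the picture's height over the tangent of half this angle, whatever the lens; pixels are square), "cx", "cy" (the principal point, pixels), "world_from_camera" (4x4, takes a point from camera to world coordinates). Camera axes: x right, y down, z forward; pixel columns grow to the right and rows downward; lengths in m; the calibration is good to about 2 mm. A picture is of the moment at which its call begins.
- job.close_job(): hands the job in; it is judged then, once.
Trained networks look in the newest picture that a camera, given by its name, has taken for a name from the list of things; names that differ only in an ending like _2 or _b are one class to them, and where a whole thing is asked for, a point or a joint stands for the part that bears it (a point fixed in the world has none). Each returns a list of dicts, best first, with "confidence" (0 to 1); they miss things now and then, are a little off and sometimes report something else, mostly with a low value. They report only what shows in the picture. A call takes as long as a camera call. They do not tell look-alikes from the thing itself.
- models.outline_of(camera, query): "region" (400x640 bool, what is visible of it) and "bbox" ([centre column, centre row, width, height] in pixels, round what is visible of it).
- models.tip_of(camera, query): "at" ([column, row] in pixels: a listed point, or the origin of a listed thing).
The state is a dict: "time_s": time; "q": joint angles; "qvel": joint speeds; "joint_efforts": joint torques, N m; "position": TCP position; "tool_rot": TCP orientation; "ft_force": force on the tool from outside, world axes, zero at the start; "wrist_torque": the same for the moment, N m; "grip_width": finger opening in m; "gripper_force": force on a finger pad.
Only numpy, scipy, OpenCV 4.12 (cv2) and the standard library are available. Lean on these libraries where they do the work, as an engineer would, in place of code of your own. Each camera call takes 0.05 s, during which the arm holds its last target. There are 200 camera calls.

## Working session

There is one attempt and no reset: what is moved stays moved. The work goes in short steps, Python scripts to look and compute and a tool call to move; the robot and the scene stay as the last step left them, time stands still between calls to the robot, and variables do not carry over. Pictures are saved under pics/ and viewed, at most 10 in all, crops included, and the job is handed in when it is done.

Besides the shell and the picture viewer there is one more tool, called after "Call:" by a JSON object that holds its "op" and its "data", one argument or row to a line. jog_arm: Moves the arm, as the interface text tells. Its arguments: {"type":"object","properties":{"plan":{"type":"string"},"grip_force":{"type":"number"}},"required":["plan"]}

```bash
mkdir -p pics; ls; cat > h.py <<'E'
import numpy as np, cv2
from rig import env, imaging, job, models
def pts(im):
    h,w=im["depth"].shape; f=h/2/np.tan(np.radians(im["fov_y"])/2)
    v,u=np.mgrid[:h,:w]; d=im["depth"]
    P=np.stack([(u-im["cx"])*d/f,(v-im["cy"])*d/f,d],-1)
    T=im["world_from_camera"]; W=P@T[:3,:3].T+T[:3,3]; W[d==0]=np.nan
    return W
def save(im,n): cv2.imwrite("pics/"+n,im["pixels"][:,:,::-1])
E
python3 - <<'E'
from h import *
np.set_printoptions(precision=3,suppress=True)
ims={c:imaging.get_image(c) for c in("side","top")}
a=np.vstack([ims[c]["pixels"] for c in ims]); cv2.imwrite("pics/a.png",cv2.resize(a[:,:,::-1],(480,600),interpolation=cv2.INTER_AREA))
save(ims["top"],"top.png"); save(ims["side"],"side.png")
for c in ims:
    W=pts(ims[c])
    print(c,ims[c]["world_from_camera"],ims[c]["fov_y"])
    for q in("dispenser","drip_tray","mug","carafe","shaker"):
        for o in models.outline_of(c,q)[:3]:
            p=W[o["region"]]; print(q,round(o["confidence"],2),np.round(o["bbox"]),np.nanpercentile(p,[2,50,98],axis=0).round(3).tolist())
    for q in("top_handle","drip_tray"):
        for o in models.tip_of(c,q)[:3]:
            u,v=map(int,np.round(o["at"])); print("tip",q,o["confidence"],u,v,W[v,u])
E
```

```text
pics
side [[-0.823 -0.367  0.434  0.174]
 [-0.568  0.532 -0.628  0.386]
 [-0.001 -0.763 -0.646  0.744]
 [ 0.     0.     0.     1.   ]] 47.43581018587465
dispenser 0.68 [381. 211.  55.  69.] [[0.454, -0.329, 0.018], [0.497, -0.286, 0.099], [0.557, -0.268, 0.156]]
dispenser 0.64 [332. 292.  89. 128.] [[0.398, -0.104, 0.028], [0.436, -0.009, 0.155], [0.496, 0.035, 0.217]]
drip_tray 0.74 [277. 286.  79.  84.] [[0.538, -0.171, 0.0], [0.605, -0.023, 0.003], [0.647, 0.029, 0.012]]
mug 0.94 [218. 240.  62.  59.] [[0.702, -0.1, 0.004], [0.74, -0.05, 0.061], [0.796, -0.017, 0.096]]
mug 0.73 [277. 286.  85.  87.] [[0.538, -0.175, 0.0], [0.604, -0.023, 0.003], [0.646, 0.029, 0.012]]
mug 0.7 [329. 292.  89. 126.] [[0.4, -0.104, 0.028], [0.437, -0.009, 0.156], [0.496, 0.035, 0.217]]
carafe 0.86 [260. 206.  42.  57.] [[0.707, -0.224, 0.006], [0.739, -0.174, 0.049], [0.787, -0.142, 0.112]]
shaker 0.76 [330. 179.  16.  34.] [[0.664, -0.385, 0.003], [0.676, -0.362, 0.049], [0.699, -0.353, 0.09]]
shaker 0.33 [327. 293.  92. 130.] [[0.398, -0.107, 0.011], [0.437, -0.01, 0.153], [0.5, 0.035, 0.217]]
tip 
[... 379 characters left out ...]
043216548
dispenser 0.78 [258. 253.  80.  57.] [[0.396, -0.118, -0.0], [0.455, -0.046, 0.179], [0.499, 0.03, 0.217]]
dispenser 0.66 [369. 222.  40.  52.] [[0.455, -0.339, 0.038], [0.506, -0.307, 0.129], [0.558, -0.272, 0.157]]
drip_tray 0.89 [282. 202.  86.  60.] [[0.504, -0.182, -0.003], [0.572, -0.082, 0.002], [0.639, 0.021, 0.012]]
carafe 0.78 [322. 133.  37.  39.] [[0.707, -0.237, 0.006], [0.742, -0.193, 0.052], [0.796, -0.148, 0.113]]
shaker 0.52 [395. 155.  19.  20.] [[0.664, -0.389, 0.001], [0.677, -0.37, 0.073], [0.707, -0.354, 0.09]]
tip top_handle 0.65 252 246 [ 0.455 -0.044  0.216]
tip top_handle 0.61 379 221 [ 0.506 -0.313  0.156]
tip drip_tray 0.94 281 201 [ 0.575 -0.081  0.001]
```

```bash
python3 - <<'E'
from h import *
np.set_printoptions(precision=4,suppress=True)
im=imaging.get_image("top"); im2=imaging.get_image("side")
W=pts(im); W2=pts(im2)
A=np.vstack([W.reshape(-1,3),W2.reshape(-1,3)])
def rect(X,n):
    X=X[~np.isnan(X).any(1)]
    print(n,len(X),cv2.minAreaRect((X[:,:2]*1000).astype(np.float32)),X.mean(0))
for nm,V in(("top",W.reshape(-1,3)),("side",W2.reshape(-1,3)),("both",A)):
    R=(V[:,0]>.38)&(V[:,0]<.52)&(V[:,1]>-.16)&(V[:,1]<.06)
    rect(V[R&(V[:,2]>.172)&(V[:,2]<.188)],nm+" lid")
    b=V[R&(V[:,2]>.208)&(V[:,2]<.225)]; rect(b,nm+" bar")
    T=(V[:,0]>.5)&(V[:,0]<.68)&(V[:,1]>-.22)&(V[:,1]<.07)
    rect(V[T&(V[:,2]>.0075)&(V[:,2]<.015)],nm+" rim")
    print("bar z",np.median(b[:,2]))
s=im["pixels"][100:330,180:460]; s=cv2.resize(s,None,fx=2.1,fy=2.1,interpolation=cv2.INTER_CUBIC)
s2=im2["pixels"][140:380,180:440]; s2=cv2.resize(s2,None,fx=1.2,fy=1.2)
cv2.imwrite("pics/b.png",s[:,:,::-1])
# tray fit: edges from top pixel
E
```

```text
top lid 2176 ((458.5550537109375, -42.337982177734375), (149.08811950683594, 78.90943145751953), 84.4610366821289) [ 0.4579 -0.0444  0.1795]
top bar 321 ((458.5095520019531, -42.69990158081055), (100.49335479736328, 13.958377838134766), 84.44422149658203) [ 0.4583 -0.0435  0.2154]
top rim 474 ((572.1915283203125, -81.36981201171875), (213.1465301513672, 117.71641540527344), 76.02281951904297) [ 0.5765 -0.0762  0.0101]
bar z 0.21544497588770473
side lid 2700 ((458.0964660644531, -41.11993408203125), (148.55960083007812, 79.41055297851562), 84.3695068359375) [ 0.4516 -0.0284  0.1803]
side bar 488 ((458.42706298828125, -41.68303680419922), (100.55622100830078, 14.643203735351562), 84.10160064697266) [ 0.4575 -0.0371  0.2151]
side rim 489 ((609.2356567382812, -61.15708923339844), (132.18893432617188, 243.43325805664062), 22.300142288208008) [ 0.6033 -0.0402  0.01  ]
bar z 0.21604781988703453
both lid 4876 ((458.1790771484375, -41.85911560058594), (150.0288543701172, 79.72701263427734), 84.4049072265625) [ 0.4544 -0.0355  0.18  ]
both bar 809 ((458.3759765625, -42.17733383178711), (101.55009460449219, 14.643203735351562), 84.10160064697266) [ 0.4578 -0.0396  0.2152]
both rim 963 ((555.6448974609375, -76.46553802490234), (214.34141540527344, 154.57989501953125), 75.82814025878906) [ 0.5901 -0.0579  0.01  ]
bar z 0.21584177351615175
```

View pics/b.png

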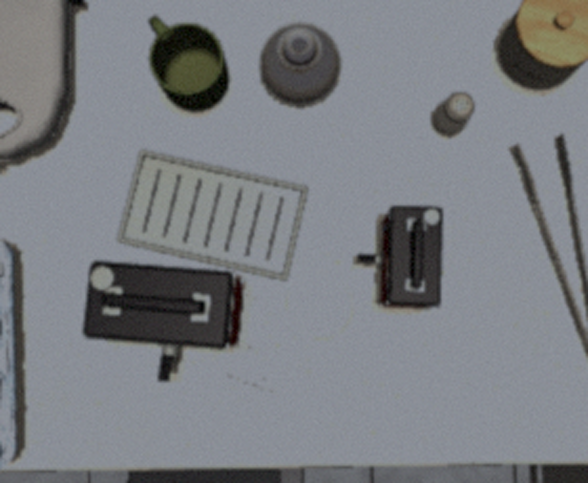

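View pics/side.png

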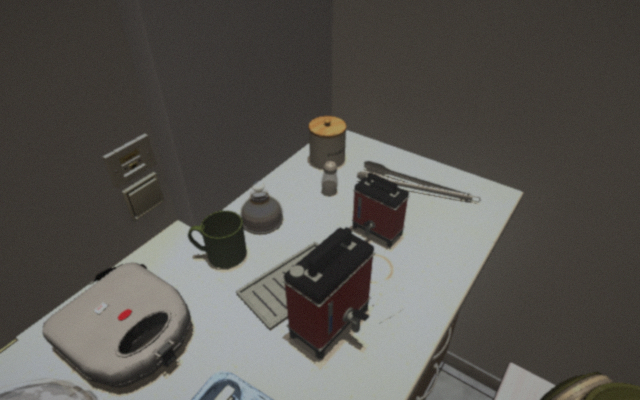

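The candidates in the top picture are the box at (256,245), with a 150x80 mm lid at z 0.18, and the box at (378,221), which is smaller and only 157 mm high. The enlarged crop shows both. The left one at (256,245) is larger, matches the sizes and stands just before the tray (281,201), so it is the dispenser.

```bash
cat > plan.py <<'E'
# commanded-pose bookkeeping + row maker. Pose = 4x4 tool in world.
import numpy as np, json, os
from scipy.spatial.transform import Rotation as Ro
rot=lambda a,d: Ro.from_euler(a,d,degrees=True).as_matrix()
def T(R,p): M=np.eye(4); M[:3,:3]=R; M[:3,3]=p; return M
TRAY=T(rot('z',-14.0),[.572,-.0814,0])
FL=np.array([-.032,.066,.008]); FR=np.array([-.032,-.066,.008])
def load(): return np.load("cmd.npy")
def rows(cur,goals,claw):
    """goals: list of poses, one per row; prints rounded rows, returns the pose really commanded"""
    out=[]
    for g in goals:
        D=np.linalg.inv(cur)@g
        rv=np.round(Ro.from_matrix(D[:3,:3]).as_rotvec(degrees=True),1); s=np.round(D[:3,3]*100,2)
        out.append(" ".join("%g"%(v+0) for v in [*rv,*s,claw]))
        cur=cur@T(Ro.from_rotvec(rv,degrees=True).as_matrix(),s/100)
    for i in range(0,len(out),10): print("; ".join(out[i:i+10])); print()
    return cur
def interp(a,b,n):
    rv=Ro.from_matrix(a[:3,:3].T@b[:3,:3]).as_rotvec()
    return [T(a[:3,:3]@Ro.from_rotvec(rv*k/n).as_matrix(),a[:3,3]+(b[:3,3]-a[:3,3])*k/n) for k in range(1,n+1)]
E
python3 - <<'E'
from plan import *
from rig import env
np.set_printoptions(precision=4,suppress=True)
s=env.observe(); print(s["time_s"],s["tool_rot"],s["position"],s["ft_force"],s["grip_width"],env.tcp_to_grasp)
cur=T(np.array(s["tool_rot"]),s["position"])
up=cur.copy(); up[2,3]=.30
x=-5.7; c,sn=np.cos(np.radians(x)),np.sin(np.radians(x))
R=np.array([[-sn,c,0],[c,sn,0],[0,0,-1]]); 
for sg in(1,-1):
    R2=R@np.diag([sg,sg,1]); print(np.degrees(Ro.from_matrix(cur[:3,:3].T@R2).as_rotvec()))
R=R@np.diag([1,1,1])
E
```

```text
0.9 [[-0.937   0.3493 -0.0001]
 [ 0.3493  0.937   0.    ]
 [ 0.0001  0.     -1.    ]] [0.1921 0.5153 0.2313] [ 0.239  -0.305  -0.2788] 0.085590543598744 -0.0187
[-0.0017 -0.0038 75.2563]
[   0.0041   -0.0018 -104.7437]
```

```bash
python3 - <<'E'
from plan import *
from rig import env
s=env.observe()
cur=T(np.array(s["tool_rot"]),s["position"])
up=cur.copy(); up[2,3]=.30
x=-5.7; c,sn=np.cos(np.radians(x)),np.sin(np.radians(x))
R=np.array([[-sn,c,0],[c,sn,0],[0,0,-1]])
pre=T(R,[.4585,-.0422,.29])
e=rows(cur,interp(cur,up,3)+interp(up,pre,17),0)
np.save("cmd.npy",e)
E
```

```text
0 0 0 0 0 -2.29 0; 0 0 0 0 0 -2.29 0; 0 0 0 0 0 -2.29 0; 0 0 4.4 -2.61 -2.53 0.06 0; 0 0 4.5 -2.8 -2.31 0.06 0; 0 0 4.4 -2.98 -2.09 0.06 0; 0 0 4.4 -3.12 -1.86 0.06 0; 0 0 4.4 -3.26 -1.61 0.06 0; 0 0 4.5 -3.37 -1.36 0.06 0; 0 0 4.4 -3.47 -1.09 0.05 0

0 0 4.4 -3.54 -0.81 0.06 0; 0 0 4.4 -3.6 -0.55 0.06 0; 0 0 4.5 -3.62 -0.27 0.06 0; 0 0 4.4 -3.64 0.02 0.06 0; 0 0 4.4 -3.62 0.3 0.06 0; 0 0 4.4 -3.59 0.57 0.06 0; 0 0 4.5 -3.53 0.85 0.05 0; 0 0 4.4 -3.46 1.12 0.06 0; 0 0 4.4 -3.36 1.39 0.06 0; 0 0 4.5 -3.25 1.63 0.06 0
```

Call:
{"op": "jog_arm", "data": {
  "plan": "0 0 0 0 0 -2.29 0; 0 0 0 0 0 -2.29 0; 0 0 0 0 0 -2.29 0; 0 0 4.4 -2.61 -2.53 0.06 0; 0 0 4.5 -2.8 -2.31 0.06 0; 0 0 4.4 -2.98 -2.09 0.06 0; 0 0 4.4 -3.12 -1.86 0.06 0; 0 0 4.4 -3.26 -1.61 0.06 0; 0 0 4.5 -3.37 -1.36 0.06 0; 0 0 4.4 -3.47 -1.09 0.05 0",
  "grip_force": 120
}}

```text
time_s: 1.73
position: [0.302, 0.2842, 0.2961]
tool_rot: [[-0.621, 0.784, 0.0], [0.784, 0.621, 0.0], [-0.0, 0.001, -1.0]]
ft_force: [0.8, -0.7, -0.1]
grip_width: 0.0853
gripper_force: 0.0
```

Call:
{"op": "jog_arm", "data": {
  "plan": "0 0 4.4 -3.54 -0.81 0.06 0; 0 0 4.4 -3.6 -0.55 0.06 0; 0 0 4.5 -3.62 -0.27 0.06 0; 0 0 4.4 -3.64 0.02 0.06 0; 0 0 4.4 -3.62 0.3 0.06 0; 0 0 4.4 -3.59 0.57 0.06 0; 0 0 4.5 -3.53 0.85 0.05 0; 0 0 4.4 -3.46 1.12 0.06 0; 0 0 4.4 -3.36 1.39 0.06 0; 0 0 4.5 -3.25 1.63 0.06 0"
}}

```text
time_s: 2.57
position: [0.4589, -0.0441, 0.2901]
tool_rot: [[0.104, 0.995, 0.0], [0.995, -0.104, -0.0], [-0.0, 0.0, -1.0]]
ft_force: [0.8, 0.6, -0.7]
grip_width: 0.0857
gripper_force: 0.0
```

Call:
{"op": "jog_arm", "data": {
  "plan": "0 0 0 0 0 0 0; 0 0 0 0 0 0 0"
}}

```text
time_s: 2.73
position: [0.4588, -0.0436, 0.2895]
tool_rot: [[0.103, 0.995, -0.001], [0.995, -0.103, 0.0], [0.0, -0.001, -1.0]]
ft_force: [-0.3, 0.7, 0.6]
grip_width: 0.0852
gripper_force: 0.0
```

```bash
python3 - <<'E'
from h import *
im=imaging.get_image("wrist"); save(im,"w.png"); W=pts(im).reshape(-1,3)
W=W[~np.isnan(W).any(1)]
for lo,hi in((.172,.188),(.211,.222)):
    X=W[(W[:,2]>lo)&(W[:,2]<hi)]; print(len(X),cv2.minAreaRect((X[:,:2]*1000).astype(np.float32)) if len(X) else 0)
E
```

```text
17004 ((459.1375427246094, -43.49468994140625), (147.4665985107422, 79.40567779541016), 84.38400268554688)
3084 ((458.9973449707031, -43.78694152832031), (98.6768569946289, 13.817634582519531), 84.08519744873047)
```

View pics/w.png

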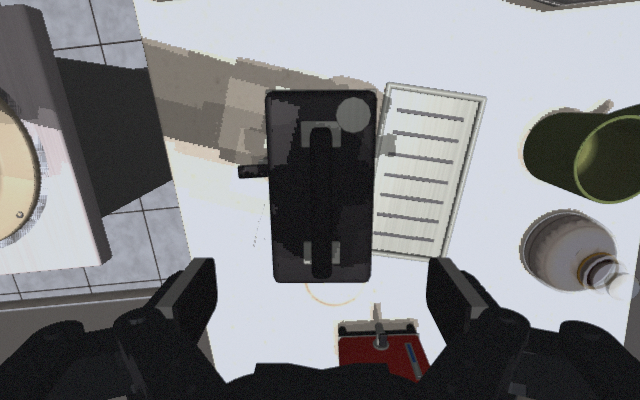

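```bash
python3 - <<'E'
from h import *
im=imaging.get_image("wrist"); W=pts(im).reshape(-1,3)
W=W[~np.isnan(W).any(1)]
X=W[(W[:,2]>.0065)&(W[:,2]<.014)&(W[:,0]>.5)&(W[:,0]<.66)&(W[:,1]>-.2)&(W[:,1]<.05)]; print(len(X),cv2.minAreaRect((X[:,:2]*1000).astype(np.float32)), X[:,2].mean())
E
```

```text
2156 ((573.1048583984375, -82.87458038330078), (213.8690185546875, 118.0872802734375), 75.98918914794922) 0.008798274640213223
```

Call:
{"op": "jog_arm", "data": {
  "plan": "0 0 0 0 0 2 0; 0 0 0 0 0 2.5 0; 0 0 0 0 0 2.5 0; 0 0 0 0 0 1.5 0; 0 0 0 0 0 1.05 0; 0 0 0 0 0 0 0; 0 0 0 0 0 0 0"
}}

```text
time_s: 3.42
position: [0.4583, -0.0413, 0.1949]
tool_rot: [[0.098, 0.995, 0.0], [0.995, -0.098, 0.0], [0.0, -0.0, -1.0]]
ft_force: [0.3, -0.4, 0.6]
grip_width: 0.085
gripper_force: 0.0
```

Call:
{"op": "jog_arm", "data": {
  "plan": "0 0 0 0 0 0 255; 0 0 0 0 0 0 255; 0 0 0 0 0 0 255; 0 0 0 0 0 0 255; 0 0 0 0 0 0 255; 0 0 0 0 0 0 255; 0 0 0 0 0 0 255; 0 0 0 0 0 0 255; 0 0 0 0 0 0 255; 0 0 0 0 0 0 255",
  "grip_force": 120
}}

```text
time_s: 4.25
position: [0.4588, -0.0423, 0.195]
tool_rot: [[0.1, 0.995, 0.001], [0.995, -0.1, -0.0], [-0.0, 0.001, -1.0]]
ft_force: [-0.3, 0.7, 5.7]
grip_width: 0.0114
gripper_force: 117.5
```

```bash
cat > walk.py <<'E'
from plan import *
import pickle
TH=18.0; r=.008
def disp(st,p,psi,phi,th):
    """dispenser pose in world; stance foot st dome centre at p (tray frame)"""
    R=rot('z',psi)@rot('x',phi)@rot('y',-th)
    return TRAY@T(R,np.asarray(p)-R@(FL if st=='L' else FR))
sm=lambda u: (lambda v:v*v*(3-2*v))(np.clip(u,0,1))
def psi_of(S): d=S['L']-S['R']; return np.degrees(np.arctan2(-d[0],d[1]))
def phi_of(S): return np.degrees(np.arcsin((S['L'][2]-S['R'][2])/.132))
def go(S,D,dz=0):
    off=T(np.eye(3),[0,0,dz]); S['cmd']=rows(S['cmd'],[off@d@S['G'] for d in D],255); pickle.dump(S,open("S.pkl","wb"))
def tip(S,a,b,n,dz=0):
    psi,phi=psi_of(S),phi_of(S); h=rot('z',psi)[:,0]; p0=S['R'].copy(); D=[]
    for k in range(1,n+1):
        th=a+(b-a)*sm(k/n); p=p0-h*r*np.radians(th-a); D.append(disp('R',p,psi,phi,th))
    sh=-h*r*np.radians(b-a); S['L']=S['L']+sh; S['R']=S['R']+sh; go(S,D,dz)
def swing(S,f,x,zf=0,lift=5.,n=18,dz=0):
    st='R' if f=='L' else 'L'; sg=1 if f=='L' else -1
    p=S[st].copy(); psi0,phi0=psi_of(S),phi_of(S)
    N=dict(S); z=zf+r; dzf=z-p[2]; l=np.sqrt(.132**2-dzf**2)
    N[f]=np.array([x,p[1]+sg*np.sqrt(l*l-(x-p[0])**2),z]); psi1,phi1=psi_of(N),phi_of(N); D=[]
    for k in range(1,n+1):
        u=k/n; w=sm((u-.2)/.6); psi=psi0+(psi1-psi0)*w
        b=sm(u/.35)*sm((1-u)/.35); phi=phi0+(phi1-phi0)*w+sg*lift*b
        q=p-rot('z',psi)[:,1]*r*np.radians(sg*lift*b)
        D.append(disp(st,q,psi,phi,TH))
    S[f]=N[f]; print('L',S['L'].round(4),'R',S['R'].round(4),'psi',psi1); go(S,D,dz)
def est(S,s):
    Dm=np.linalg.inv(TRAY)@T(np.array(s["tool_rot"]),s["position"])@np.linalg.inv(S['G'])
    for n,f in(('L',FL),('R',FR),('FL',FL*[-1,1,1]),('FR',FR*[-1,1,1])): print(n,(Dm[:3,:3]@f+Dm[:3,3]).round(4)*1000)
    print(s["time_s"],np.round(s["ft_force"],1),np.round(s["wrist_torque"],2),"cmd-meas mm",((S['cmd'][:3,3]-s["position"])*1000).round(1))
def get(): return pickle.load(open("S.pkl","rb"))
E
python3 - <<'E'
from walk import *
cmd=np.load("cmd.npy"); cmd[:3,3]+=cmd[:3,2]*.0955
D=T(rot('z',-5.7),[.4585,-.0424,0])
Dt=np.linalg.inv(TRAY)@D
S=dict(cmd=cmd,G=np.linalg.inv(D)@cmd,L=Dt[:3,:3]@FL+Dt[:3,3],R=Dt[:3,:3]@FR+Dt[:3,3])
print(S['L'],S['R'],cmd[:3,3])
tip(S,0,TH,10)
E
```

```text
[-0.16075585  0.0710727   0.008     ] [-0.14170083 -0.0595447   0.008     ] [ 0.45844564 -0.04223363  0.19450118]
-0.5 0 0 0 -0.17 -0.03 255; -1.4 0 0 0 -0.47 -0.07 255; -2 0 0 0 -0.68 -0.1 255; -2.4 0 0 0 -0.84 -0.12 255; -2.7 0 0 0 -0.9 -0.13 255; -2.7 0 0 0 -0.91 -0.14 255; -2.4 0 0 0 -0.83 -0.12 255; -2 0 0 0 -0.69 -0.11 255; -1.4 0 0 0 -0.46 -0.08 255; -0.5 0 0 0 -0.17 -0.03 255
```

Call:
{"op": "jog_arm", "data": {
  "plan": "-0.5 0 0 0 -0.17 -0.03 255; -1.4 0 0 0 -0.47 -0.07 255; -2 0 0 0 -0.68 -0.1 255; -2.4 0 0 0 -0.84 -0.12 255; -2.7 0 0 0 -0.9 -0.13 255; -2.7 0 0 0 -0.91 -0.14 255; -2.4 0 0 0 -0.83 -0.12 255; -2 0 0 0 -0.69 -0.11 255; -1.4 0 0 0 -0.46 -0.08 255; -0.5 0 0 0 -0.17 -0.03 255"
}}

```text
time_s: 5.08
position: [0.3963, -0.0361, 0.1955]
tool_rot: [[0.101, 0.946, 0.309], [0.995, -0.095, -0.032], [-0.001, 0.311, -0.95]]
ft_force: [-0.3, -0.9, 2.3]
grip_width: 0.0113
gripper_force: 117.4
```

Call:
{"op": "jog_arm", "data": {
  "plan": "0 0 0 0 0 0 255; 0 0 0 0 0 0 255"
}}

```text
time_s: 5.25
position: [0.3974, -0.0363, 0.1956]
tool_rot: [[0.1, 0.946, 0.308], [0.995, -0.095, -0.031], [-0.0, 0.309, -0.951]]
ft_force: [-1.3, -0.2, 5.5]
grip_width: 0.0114
gripper_force: 117.9
```

```bash
python3 - <<'E'
from walk import *
from h import *
est(get(),env.observe())
im=imaging.get_image("side"); cv2.imwrite("pics/t1.png",cv2.resize(im["pixels"][170:380,200:440,::-1],None,fx=2.5,fy=2.5,interpolation=cv2.INTER_CUBIC))
W=pts(im).reshape(-1,3)
E
```

```text
L [-162.7   70.5    8.4]
R [-143.7  -60.1    8.4]
FL [-102.5   79.3   28.2]
FR [-83.5 -51.3  28.2]
5.25 [-1.3 -0.2  5.5] [-0.06  0.17  0.08] cmd-meas mm [-0.4  0.2 -0.3]
```

View pics/t1.png

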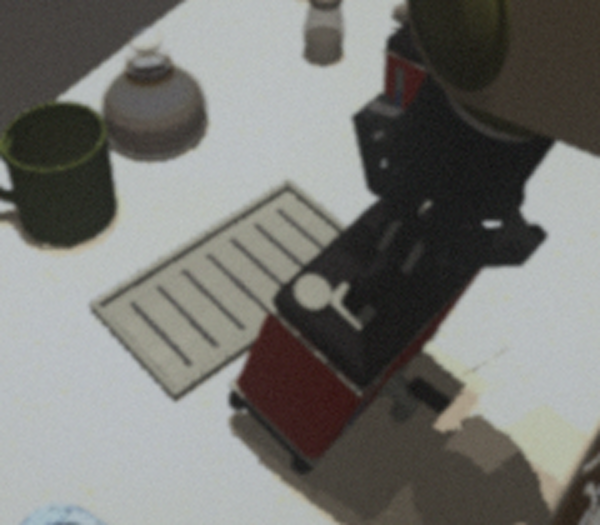

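```bash
python3 - <<'E'
from walk import *
S=get(); swing(S,'L',-.133,lift=6,n=18)
E
```

```text
L [-0.133   0.0716  0.008 ] R [-0.1442 -0.0599  0.008 ] psi -4.861990758312018
0 0.4 0.1 -0.14 0.01 -0.04 255; 0 1 0.3 -0.35 0.04 -0.11 255; 0 1.3 0.5 -0.47 0.04 -0.15 255; 0 1.3 0.4 -0.47 0.06 -0.14 255; 0 0.9 0.9 -0.37 0.08 -0.11 255; -0.2 0.3 1.2 -0.16 0.1 -0.04 255; -0.1 -0.4 1.4 0.05 0.11 0.04 255; -0.2 -0.5 1.6 0.08 0.12 0.05 255; -0.2 -0.6 1.7 0.08 0.14 0.05 255; -0.2 -0.6 1.7 0.08 0.13 0.05 255

-0.1 -0.5 1.6 0.08 0.13 0.05 255; -0.2 -0.5 1.3 0.08 0.1 0.05 255; -0.1 -0.9 0.8 0.26 0.06 0.1 255; 0 -1.2 0.2 0.42 0.01 0.15 255; 0 -1.4 -0.4 0.48 -0.05 0.16 255; 0 -1.3 -0.4 0.46 -0.05 0.16 255; 0 -0.9 -0.3 0.34 -0.04 0.11 255; 0 -0.4 -0.1 0.14 -0.01 0.05 255
```

Call:
{"op": "jog_arm", "data": {
  "plan": "0 0.4 0.1 -0.14 0.01 -0.04 255; 0 1 0.3 -0.35 0.04 -0.11 255; 0 1.3 0.5 -0.47 0.04 -0.15 255; 0 1.3 0.4 -0.47 0.06 -0.14 255; 0 0.9 0.9 -0.37 0.08 -0.11 255; -0.2 0.3 1.2 -0.16 0.1 -0.04 255; -0.1 -0.4 1.4 0.05 0.11 0.04 255; -0.2 -0.5 1.6 0.08 0.12 0.05 255; -0.2 -0.6 1.7 0.08 0.14 0.05 255; -0.2 -0.6 1.7 0.08 0.13 0.05 255"
}}

```text
time_s: 6.13
position: [0.4027, -0.0539, 0.2012]
tool_rot: [[0.245, 0.914, 0.324], [0.964, -0.266, 0.021], [0.105, 0.308, -0.946]]
ft_force: [-0.2, 2.9, 4.1]
grip_width: 0.0117
gripper_force: 117.7
```

```bash
python3 - <<'E'
from walk import *
from h import *
est(get(),env.observe())
im=imaging.get_image("side"); cv2.imwrite("pics/t2.png",cv2.resize(im["pixels"][170:380,200:440,::-1],None,fx=2.5,fy=2.5,interpolation=cv2.INTER_CUBIC))
E
```

```text
L [-143.3   70.7   22. ]
R [-143.8  -60.5    8.1]
FL [-82.4  68.4  41.6]
FR [-82.9 -62.8  27.8]
6.1333 [-0.2  2.9  4.1] [ 0.33 -0.15  0.24] cmd-meas mm [10.5 20.7 -6. ]
```

View pics/t2.png

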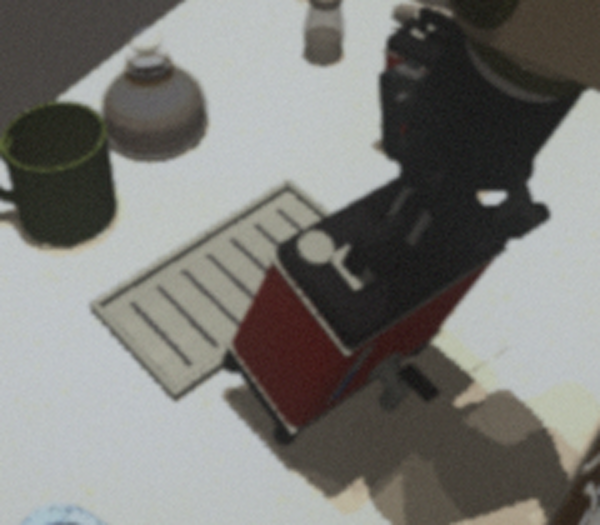

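Call:
{"op": "jog_arm", "data": {
  "plan": "-0.1 -0.5 1.6 0.08 0.13 0.05 255; -0.2 -0.5 1.3 0.08 0.1 0.05 255; -0.1 -0.9 0.8 0.26 0.06 0.1 255; 0 -1.2 0.2 0.42 0.01 0.15 255; 0 -1.4 -0.4 0.48 -0.05 0.16 255; 0 -1.3 -0.4 0.46 -0.05 0.16 255; 0 -0.9 -0.3 0.34 -0.04 0.11 255; 0 -0.4 -0.1 0.14 -0.01 0.05 255; 0 0 0 0 0 0 255"
}}

```text
time_s: 6.93
position: [0.414, -0.0335, 0.1956]
tool_rot: [[0.323, 0.9, 0.292], [0.946, -0.307, -0.1], [-0.001, 0.309, -0.951]]
ft_force: [-1.6, -3.0, 7.5]
grip_width: 0.0114
gripper_force: 118.2
```

```bash
python3 - <<'E'
from walk import *
from rig import env
S=get(); est(S,env.observe()); swing(S,'R',-.119,lift=6,n=19)
E
```

```text
L [-132.2   71.5    8.3]
R [-143.3  -60.1    8.4]
FL [-71.6  66.4  28.1]
FR [-82.6 -65.2  28.2]
6.9333 [-1.6 -3.   7.5] [-0.44  0.16 -0.11] cmd-meas mm [-0.7  0.2 -0.4]
L [-0.133   0.0716  0.008 ] R [-0.119  -0.0596  0.008 ] psi 6.088276044116988
0 -0.4 -0.2 0.13 0.01 -0.04 255; 0 -0.9 -0.2 0.32 0.03 -0.1 255; 0 -1.2 -0.4 0.43 0.04 -0.14 255; 0 -1.2 -0.5 0.46 0.05 -0.14 255; -0.1 -1.1 -0.6 0.38 0.07 -0.11 255; 0 -0.5 -1 0.23 0.08 -0.07 255; -0.1 0.2 -1 0.01 0.08 0.02 255; -0.2 0.4 -1.2 -0.06 0.09 0.03 255; -0.1 0.4 -1.3 -0.07 0.11 0.04 255; -0.2 0.5 -1.4 -0.06 0.1 0.05 255

-0.1 0.4 -1.3 -0.07 0.11 0.04 255; -0.2 0.4 -1.2 -0.06 0.09 0.03 255; -0.1 0.4 -0.9 -0.1 0.07 0.05 255; 0 1 -0.4 -0.29 0.03 0.11 255; 0 1.2 0 -0.42 -0.01 0.14 255; 0 1.3 0.4 -0.45 -0.05 0.16 255; 0 1.2 0.4 -0.43 -0.05 0.14 255; 0 0.9 0.3 -0.32 -0.03 0.1 255; 0 0.3 0.1 -0.12 -0.01 0.04 255
```

Call:
{"op": "jog_arm", "data": {
  "plan": "0 -0.4 -0.2 0.13 0.01 -0.04 255; 0 -0.9 -0.2 0.32 0.03 -0.1 255; 0 -1.2 -0.4 0.43 0.04 -0.14 255; 0 -1.2 -0.5 0.46 0.05 -0.14 255; -0.1 -1.1 -0.6 0.38 0.07 -0.11 255; 0 -0.5 -1 0.23 0.08 -0.07 255; -0.1 0.2 -1 0.01 0.08 0.02 255; -0.2 0.4 -1.2 -0.06 0.09 0.03 255; -0.1 0.4 -1.3 -0.07 0.11 0.04 255; -0.2 0.5 -1.4 -0.06 0.1 0.05 255"
}}

```text
time_s: 7.77
position: [0.4242, -0.0182, 0.2012]
tool_rot: [[0.216, 0.935, 0.28], [0.971, -0.175, -0.164], [-0.105, 0.308, -0.946]]
ft_force: [-2.6, -2.1, 4.9]
grip_width: 0.0116
gripper_force: 118.1
```

Call:
{"op": "jog_arm", "data": {
  "plan": "-0.1 0.4 -1.3 -0.07 0.11 0.04 255; -0.2 0.4 -1.2 -0.06 0.09 0.03 255; -0.1 0.4 -0.9 -0.1 0.07 0.05 255; 0 1 -0.4 -0.29 0.03 0.11 255; 0 1.2 0 -0.42 -0.01 0.14 255; 0 1.3 0.4 -0.45 -0.05 0.16 255; 0 1.2 0.4 -0.43 -0.05 0.14 255; 0 0.9 0.3 -0.32 -0.03 0.1 255; 0 0.3 0.1 -0.12 -0.01 0.04 255; 0 0 0 0 0 0 255"
}}

```text
time_s: 8.6
position: [0.4248, -0.0417, 0.1956]
tool_rot: [[0.139, 0.942, 0.306], [0.99, -0.133, -0.042], [0.001, 0.309, -0.951]]
ft_force: [-2.3, 1.6, 6.5]
grip_width: 0.0116
gripper_force: 118.2
```

```bash
python3 - <<'E'
from walk import *
from rig import env
S=get(); est(S,env.observe()); swing(S,'L',-.102,lift=6,n=19)
E
```

```text
L [-132.3   71.3    8.4]
R [-118.4  -60.     8.3]
FL [-71.7  77.7  28.2]
FR [-57.9 -53.6  28.1]
8.6 [-2.3  1.6  6.5] [ 0.24 -0.06  0.01] cmd-meas mm [-0.5  0.6 -0.3]
L [-0.102   0.0713  0.008 ] R [-0.119  -0.0596  0.008 ] psi -7.399554089531533
0 0.4 0.1 -0.13 0.01 -0.04 255; 0 0.9 0.3 -0.32 0.03 -0.1 255; 0 1.2 0.4 -0.43 0.04 -0.13 255; 0 1.2 0.4 -0.46 0.05 -0.14 255; -0.1 1 0.8 -0.38 0.08 -0.12 255; -0.1 0.5 1 -0.22 0.09 -0.05 255; -0.1 -0.3 1.3 0.01 0.1 0.01 255; -0.2 -0.4 1.5 0.07 0.12 0.05 255; -0.1 -0.6 1.6 0.08 0.13 0.05 255; -0.2 -0.5 1.7 0.08 0.13 0.05 255

-0.2 -0.5 1.6 0.08 0.12 0.05 255; -0.2 -0.5 1.5 0.07 0.12 0.05 255; -0.1 -0.6 1.1 0.12 0.09 0.05 255; -0.1 -1 0.6 0.3 0.04 0.12 255; 0 -1.2 0 0.41 -0.01 0.15 255; 0 -1.3 -0.4 0.46 -0.04 0.15 255; 0 -1.2 -0.3 0.43 -0.05 0.14 255; 0 -0.9 -0.3 0.32 -0.04 0.11 255; 0 -0.3 -0.1 0.12 -0.01 0.04 255
```

Call:
{"op": "jog_arm", "data": {
  "plan": "0 0.4 0.1 -0.13 0.01 -0.04 255; 0 0.9 0.3 -0.32 0.03 -0.1 255; 0 1.2 0.4 -0.43 0.04 -0.13 255; 0 1.2 0.4 -0.46 0.05 -0.14 255; -0.1 1 0.8 -0.38 0.08 -0.12 255; -0.1 0.5 1 -0.22 0.09 -0.05 255; -0.1 -0.3 1.3 0.01 0.1 0.01 255; -0.2 -0.4 1.5 0.07 0.12 0.05 255; -0.1 -0.6 1.6 0.08 0.13 0.05 255; -0.2 -0.5 1.7 0.08 0.13 0.05 255"
}}

```text
time_s: 9.43
position: [0.4284, -0.0594, 0.2012]
tool_rot: [[0.268, 0.907, 0.324], [0.957, -0.288, 0.014], [0.106, 0.307, -0.946]]
ft_force: [0.9, 2.0, 3.1]
grip_width: 0.0117
gripper_force: 117.8
```

Call:
{"op": "jog_arm", "data": {
  "plan": "-0.2 -0.5 1.6 0.08 0.12 0.05 255; -0.2 -0.5 1.5 0.07 0.12 0.05 255; -0.1 -0.6 1.1 0.12 0.09 0.05 255; -0.1 -1 0.6 0.3 0.04 0.12 255; 0 -1.2 0 0.41 -0.01 0.15 255; 0 -1.3 -0.4 0.46 -0.04 0.15 255; 0 -1.2 -0.3 0.43 -0.05 0.14 255; 0 -0.9 -0.3 0.32 -0.04 0.11 255; 0 -0.3 -0.1 0.12 -0.01 0.04 255; 0 0 0 0 0 0 255"
}}

```text
time_s: 10.27
position: [0.4415, -0.0391, 0.1956]
tool_rot: [[0.365, 0.885, 0.288], [0.931, -0.347, -0.113], [-0.001, 0.31, -0.951]]
ft_force: [-1.8, -2.3, 7.1]
grip_width: 0.0113
gripper_force: 118.3
```

```bash
python3 - <<'E'
from walk import *
from rig import env
S=get(); est(S,env.observe()); swing(S,'R',-.094,lift=6,n=19)
E
```

```text
L [-101.3   71.1    8.3]
R [-118.2  -59.8    8.4]
FL [-41.   63.3  28.2]
FR [-57.8 -67.6  28.3]
10.2667 [-1.8 -2.3  7.1] [-0.4   0.18 -0.13] cmd-meas mm [-0.6  0.2 -0.4]
L [-0.102   0.0713  0.008 ] R [-0.094  -0.0605  0.008 ] psi 3.4746007930722036
0 -0.4 -0.2 0.12 0.01 -0.04 255; 0 -0.9 -0.2 0.32 0.04 -0.1 255; 0 -1.1 -0.4 0.44 0.04 -0.14 255; 0 -1.3 -0.5 0.45 0.05 -0.14 255; 0 -1 -0.6 0.39 0.06 -0.11 255; -0.1 -0.5 -1 0.23 0.08 -0.07 255; -0.1 0.1 -1 0 0.08 0.02 255; -0.2 0.4 -1.2 -0.06 0.1 0.03 255; -0.1 0.4 -1.3 -0.06 0.1 0.04 255; -0.1 0.5 -1.3 -0.07 0.1 0.04 255

-0.2 0.4 -1.3 -0.06 0.11 0.04 255; -0.1 0.4 -1.2 -0.06 0.09 0.04 255; -0.1 0.4 -0.9 -0.1 0.07 0.05 255; -0.1 1 -0.5 -0.29 0.03 0.11 255; 0 1.2 0.1 -0.42 -0.01 0.14 255; 0 1.3 0.4 -0.45 -0.05 0.15 255; 0 1.2 0.4 -0.43 -0.05 0.15 255; 0 0.9 0.3 -0.32 -0.03 0.1 255; 0 0.3 0.1 -0.12 -0.02 0.04 255
```

Call:
{"op": "jog_arm", "data": {
  "plan": "0 -0.4 -0.2 0.12 0.01 -0.04 255; 0 -0.9 -0.2 0.32 0.04 -0.1 255; 0 -1.1 -0.4 0.44 0.04 -0.14 255; 0 -1.3 -0.5 0.45 0.05 -0.14 255; 0 -1 -0.6 0.39 0.06 -0.11 255; -0.1 -0.5 -1 0.23 0.08 -0.07 255; -0.1 0.1 -1 0 0.08 0.02 255; -0.2 0.4 -1.2 -0.06 0.1 0.03 255; -0.1 0.4 -1.3 -0.06 0.1 0.04 255; -0.1 0.5 -1.3 -0.07 0.1 0.04 255"
}}

```text
time_s: 11.1
position: [0.4524, -0.0244, 0.2013]
tool_rot: [[0.261, 0.926, 0.271], [0.96, -0.218, -0.177], [-0.105, 0.307, -0.946]]
ft_force: [-0.3, -2.9, 3.6]
grip_width: 0.0116
gripper_force: 117.8
```

Call:
{"op": "jog_arm", "data": {
  "plan": "-0.2 0.4 -1.3 -0.06 0.11 0.04 255; -0.1 0.4 -1.2 -0.06 0.09 0.04 255; -0.1 0.4 -0.9 -0.1 0.07 0.05 255; -0.1 1 -0.5 -0.29 0.03 0.11 255; 0 1.2 0.1 -0.42 -0.01 0.14 255; 0 1.3 0.4 -0.45 -0.05 0.15 255; 0 1.2 0.4 -0.43 -0.05 0.15 255; 0 0.9 0.3 -0.32 -0.03 0.1 255; 0 0.3 0.1 -0.12 -0.02 0.04 255; 0 0 0 0 0 0 255"
}}

```text
time_s: 11.93
position: [0.4519, -0.0479, 0.1956]
tool_rot: [[0.185, 0.934, 0.305], [0.983, -0.176, -0.056], [0.001, 0.31, -0.951]]
ft_force: [-1.1, 1.7, 7.6]
grip_width: 0.0113
gripper_force: 118.2
```

```bash
python3 - <<'E'
from walk import *
from rig import env
S=get(); est(S,env.observe()); swing(S,'L',-.073,lift=6,n=19)
E
```

```text
L [-101.2   71.     8.5]
R [-93.4 -60.8   8.4]
FL [-40.5  74.6  28.3]
FR [-32.7 -57.2  28.2]
11.9333 [-1.1  1.7  7.6] [ 0.16 -0.06  0.01] cmd-meas mm [-0.5  0.6 -0.4]
L [-0.073   0.0698  0.008 ] R [-0.094  -0.0605  0.008 ] psi -9.154133284638734
0 0.4 0.1 -0.13 0.02 -0.04 255; 0 0.9 0.3 -0.32 0.03 -0.1 255; 0 1.2 0.4 -0.43 0.05 -0.13 255; 0 1.2 0.4 -0.46 0.04 -0.15 255; 0 1 0.7 -0.38 0.07 -0.11 255; -0.1 0.5 1 -0.22 0.1 -0.06 255; -0.1 -0.2 1.2 0 0.09 0.02 255; -0.2 -0.5 1.4 0.07 0.11 0.04 255; -0.2 -0.4 1.5 0.07 0.12 0.05 255; -0.1 -0.6 1.6 0.08 0.12 0.05 255

-0.2 -0.5 1.5 0.07 0.12 0.04 255; -0.2 -0.4 1.4 0.07 0.11 0.05 255; -0.1 -0.5 1.1 0.11 0.08 0.05 255; -0.1 -1 0.5 0.3 0.04 0.11 255; 0 -1.2 0 0.42 -0.01 0.15 255; 0 -1.3 -0.4 0.45 -0.05 0.15 255; 0 -1.2 -0.4 0.43 -0.05 0.15 255; 0 -0.9 -0.3 0.32 -0.03 0.1 255; 0 -0.4 -0.1 0.12 -0.01 0.04 255
```

Call:
{"op": "jog_arm", "data": {
  "plan": "0 0.4 0.1 -0.13 0.02 -0.04 255; 0 0.9 0.3 -0.32 0.03 -0.1 255; 0 1.2 0.4 -0.43 0.05 -0.13 255; 0 1.2 0.4 -0.46 0.04 -0.15 255; 0 1 0.7 -0.38 0.07 -0.11 255; -0.1 0.5 1 -0.22 0.1 -0.06 255; -0.1 -0.2 1.2 0 0.09 0.02 255; -0.2 -0.5 1.4 0.07 0.11 0.04 255; -0.2 -0.4 1.5 0.07 0.12 0.05 255; -0.1 -0.6 1.6 0.08 0.12 0.05 255"
}}

```text
time_s: 12.77
position: [0.4543, -0.0657, 0.2012]
tool_rot: [[0.304, 0.896, 0.324], [0.947, -0.322, 0.001], [0.105, 0.307, -0.946]]
ft_force: [0.2, 2.7, 4.7]
grip_width: 0.0114
gripper_force: 117.9
```

Call:
{"op": "jog_arm", "data": {
  "plan": "-0.2 -0.5 1.5 0.07 0.12 0.04 255; -0.2 -0.4 1.4 0.07 0.11 0.05 255; -0.1 -0.5 1.1 0.11 0.08 0.05 255; -0.1 -1 0.5 0.3 0.04 0.11 255; 0 -1.2 0 0.42 -0.01 0.15 255; 0 -1.3 -0.4 0.45 -0.05 0.15 255; 0 -1.2 -0.4 0.43 -0.05 0.15 255; 0 -0.9 -0.3 0.32 -0.03 0.1 255; 0 -0.4 -0.1 0.12 -0.01 0.04 255; 0 0 0 0 0 0 255"
}}

```text
time_s: 13.6
position: [0.4677, -0.046, 0.1956]
tool_rot: [[0.393, 0.875, 0.284], [0.92, -0.373, -0.123], [-0.002, 0.31, -0.951]]
ft_force: [-2.7, -2.7, 6.9]
grip_width: 0.0114
gripper_force: 118.3
```

```bash
python3 - <<'E'
from walk import *
from h import *
S=get(); est(S,env.observe()); swing(S,'R',-.073,lift=6,n=19)
im=imaging.get_image("side"); cv2.imwrite("pics/t3.png",cv2.resize(im["pixels"][170:380,200:440,::-1],None,fx=2.5,fy=2.5,interpolation=cv2.INTER_CUBIC))
for q in("foot_near_left","foot_far_left"):
    for o in models.tip_of("side",q)[:2]: print(q,o)
E
```

```text
L [-72.4  69.3   8.3]
R [-93.2 -61.    8.6]
FL [-12.3  59.8  28.1]
FR [-33.1 -70.6  28.4]
13.6 [-2.7 -2.7  6.9] [-0.41  0.2  -0.17] cmd-meas mm [-0.5  0.2 -0.4]
L [-0.073   0.0698  0.008 ] R [-0.073  -0.0622  0.008 ] psi -0.0
0 -0.3 -0.1 0.13 0.01 -0.04 255; 0 -0.9 -0.3 0.32 0.03 -0.1 255; 0 -1.2 -0.4 0.43 0.04 -0.13 255; 0 -1.3 -0.4 0.45 0.05 -0.14 255; 0 -1 -0.6 0.39 0.06 -0.12 255; -0.1 -0.5 -0.8 0.23 0.08 -0.07 255; -0.1 0.1 -0.9 0.02 0.07 0.01 255; -0.1 0.3 -1 -0.05 0.07 0.03 255; -0.1 0.4 -1.1 -0.05 0.09 0.03 255; -0.1 0.3 -1.1 -0.06 0.09 0.04 255

-0.1 0.4 -1.1 -0.05 0.08 0.03 255; -0.2 0.3 -1 -0.05 0.08 0.03 255; 0 0.4 -0.8 -0.1 0.06 0.05 255; -0.1 0.9 -0.4 -0.29 0.02 0.1 255; 0 1.3 0.2 -0.41 -0.02 0.15 255; 0 1.2 0.4 -0.45 -0.05 0.15 255; 0 1.2 0.3 -0.43 -0.04 0.14 255; 0 0.9 0.3 -0.32 -0.04 0.11 255; 0 0.4 0.1 -0.12 -0.01 0.04 255

foot_near_left {'at': [350.0, 226.6], 'confidence': 0.89}
foot_near_left {'at': [292.1, 321.9], 'confidence': 0.6}
foot_far_left {'at': [275.3, 294.8], 'confidence': 0.8}
```

View pics/t3.png

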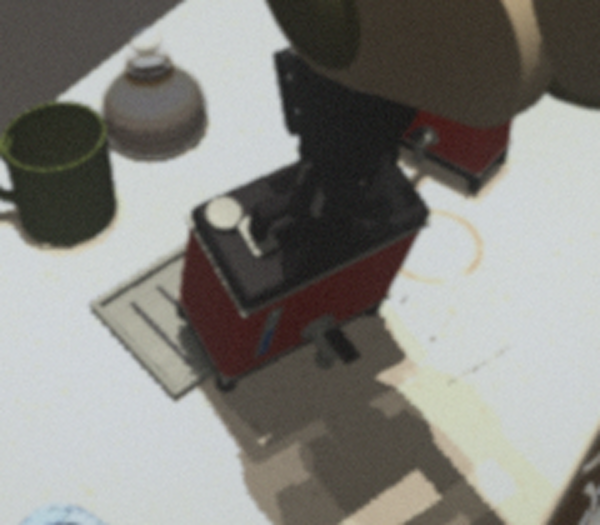

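The dispenser is tilted. Its near-left foot is at crop (227,385), just short of the tray's near edge at about (213,378). I'll continue with the right foot.

Call:
{"op": "jog_arm", "data": {
  "plan": "0 -0.3 -0.1 0.13 0.01 -0.04 255; 0 -0.9 -0.3 0.32 0.03 -0.1 255; 0 -1.2 -0.4 0.43 0.04 -0.13 255; 0 -1.3 -0.4 0.45 0.05 -0.14 255; 0 -1 -0.6 0.39 0.06 -0.12 255; -0.1 -0.5 -0.8 0.23 0.08 -0.07 255; -0.1 0.1 -0.9 0.02 0.07 0.01 255; -0.1 0.3 -1 -0.05 0.07 0.03 255; -0.1 0.4 -1.1 -0.05 0.09 0.03 255; -0.1 0.3 -1.1 -0.06 0.09 0.04 255"
}}

```text
time_s: 14.58
position: [0.4785, -0.031, 0.2013]
tool_rot: [[0.307, 0.915, 0.263], [0.946, -0.263, -0.191], [-0.106, 0.307, -0.946]]
ft_force: [-1.4, -2.2, 5.9]
grip_width: 0.0116
gripper_force: 118.0
```

Call:
{"op": "jog_arm", "data": {
  "plan": "-0.1 0.4 -1.1 -0.05 0.08 0.03 255; -0.2 0.3 -1 -0.05 0.08 0.03 255; 0 0.4 -0.8 -0.1 0.06 0.05 255; -0.1 0.9 -0.4 -0.29 0.02 0.1 255; 0 1.3 0.2 -0.41 -0.02 0.15 255; 0 1.2 0.4 -0.45 -0.05 0.15 255; 0 1.2 0.3 -0.43 -0.04 0.14 255; 0 0.9 0.3 -0.32 -0.04 0.11 255; 0 0.4 0.1 -0.12 -0.01 0.04 255; 0 0 0 0 0 0 255"
}}

```text
time_s: 15.42
position: [0.4762, -0.0539, 0.1956]
tool_rot: [[0.242, 0.922, 0.301], [0.97, -0.231, -0.074], [0.002, 0.31, -0.951]]
ft_force: [-0.3, 1.8, 6.5]
grip_width: 0.0112
gripper_force: 118.3
```

```bash
python3 - <<'E'
from walk import *
from h import *
S=get(); est(S,env.observe())
im=imaging.get_image("side"); f=200/np.tan(np.radians(im["fov_y"])/2); Ti=np.linalg.inv(im["world_from_camera"])
def proj(t):
    c=Ti@TRAY@np.array([*t,1]); return [im["cx"]+f*c[0]/c[2],im["cy"]+f*c[1]/c[2]]
print("expect",proj(S['L']))
for o in models.tip_of("side","foot_near_left")[:2]: print(o)
# near-left of tray corner check and lid plane
W=pts(im); o=[o for o in models.outline_of("side","dispenser")]
for q in o[:2]: print(q["confidence"],q["bbox"])
swing(S,'L',-.033,zf=.002,lift=9,n=24)
E
```

```text
L [-72.3  69.6   8.5]
R [-72.2 -62.4   8.3]
FL [-11.4  69.6  28.3]
FR [-11.4 -62.4  28.2]
15.4167 [-0.3  1.8  6.5] [0.14 0.03 0.  ] cmd-meas mm [-0.5  0.7 -0.4]
expect [np.float64(289.66159104492124), np.float64(322.71595107495284)]
{'at': [290.8, 322.2], 'confidence': 0.8}
{'at': [352.7, 226.0], 'confidence': 0.71}
0.83 [387.9, 224.3, 48.0, 39.8]
0.58 [318.5, 279.2, 99.0, 95.7]
L [-0.033   0.0636  0.01  ] R [-0.073  -0.0622  0.008 ] psi -17.641793019716076
0 0.3 0.2 -0.12 0.01 -0.04 255; 0 0.9 0.2 -0.32 0.04 -0.1 255; 0 1.3 0.5 -0.46 0.04 -0.15 255; 0 1.4 0.4 -0.53 0.06 -0.16 255; 0 1.5 0.5 -0.55 0.05 -0.17 255; -0.1 1.3 0.8 -0.48 0.07 -0.15 255; -0.1 0.9 1.1 -0.36 0.09 -0.1 255; -0.1 0.3 1.2 -0.17 0.09 -0.05 255; -0.2 -0.3 1.4 0.02 0.08 0.02 255; -0.3 -0.4 1.5 0.05 0.09 0.04 255

-0.3 -0.5 1.7 0.05 0.1 0.03 255; -0.3 -0.5 1.7 0.06 0.1 0.04 255; -0.3 -0.4 1.8 0.05 0.1 0.04 255; -0.3 -0.5 1.7 0.05 0.1 0.03 255; -0.3 -0.4 1.5 0.05 0.08 0.03 255; -0.2 -0.4 1.3 0.06 0.07 0.04 255; -0.2 -0.9 0.9 0.24 0.05 0.09 255; -0.1 -1.2 0.4 0.41 0 0.14 255; 0 -1.5 -0.1 0.5 -0.03 0.18 255; 0 -1.5 -0.5 0.54 -0.06 0.18 255

0 -1.5 -0.5 0.52 -0.06 0.18 255; 0 -1.3 -0.4 0.46 -0.05 0.16 255; 0 -0.9 -0.3 0.32 -0.03 0.1 255; 0 -0.3 -0.1 0.12 -0.01 0.04 255
```

Call:
{"op": "jog_arm", "data": {
  "plan": "0 0.3 0.2 -0.12 0.01 -0.04 255; 0 0.9 0.2 -0.32 0.04 -0.1 255; 0 1.3 0.5 -0.46 0.04 -0.15 255; 0 1.4 0.4 -0.53 0.06 -0.16 255; 0 1.5 0.5 -0.55 0.05 -0.17 255; -0.1 1.3 0.8 -0.48 0.07 -0.15 255; -0.1 0.9 1.1 -0.36 0.09 -0.1 255; -0.1 0.3 1.2 -0.17 0.09 -0.05 255; -0.2 -0.3 1.4 0.02 0.08 0.02 255; -0.3 -0.4 1.5 0.05 0.09 0.04 255"
}}

```text
time_s: 16.4
position: [0.4719, -0.0834, 0.2036]
tool_rot: [[0.326, 0.881, 0.343], [0.931, -0.362, 0.044], [0.163, 0.305, -0.938]]
ft_force: [-0.7, 2.2, 5.3]
grip_width: 0.0115
gripper_force: 118.1
```

Call:
{"op": "jog_arm", "data": {
  "plan": "-0.3 -0.5 1.7 0.05 0.1 0.03 255; -0.3 -0.5 1.7 0.06 0.1 0.04 255; -0.3 -0.4 1.8 0.05 0.1 0.04 255; -0.3 -0.5 1.7 0.05 0.1 0.03 255; -0.3 -0.4 1.5 0.05 0.08 0.03 255; -0.2 -0.4 1.3 0.06 0.07 0.04 255; -0.2 -0.9 0.9 0.24 0.05 0.09 255; -0.1 -1.2 0.4 0.41 0 0.14 255; 0 -1.5 -0.1 0.5 -0.03 0.18 255; 0 -1.5 -0.5 0.54 -0.06 0.18 255"
}}

```text
time_s: 17.23
position: [0.489, -0.0682, 0.2004]
tool_rot: [[0.524, 0.795, 0.306], [0.847, -0.523, -0.091], [0.088, 0.307, -0.948]]
ft_force: [1.1, 2.6, 1.1]
grip_width: 0.0115
gripper_force: 117.5
```

Call:
{"op": "jog_arm", "data": {
  "plan": "0 -1.5 -0.5 0.52 -0.06 0.18 255; 0 -1.3 -0.4 0.46 -0.05 0.16 255; 0 -0.9 -0.3 0.32 -0.03 0.1 255; 0 -0.3 -0.1 0.12 -0.01 0.04 255; 0 0 0 0 0 0 255"
}}

```text
time_s: 17.65
position: [0.4967, -0.0562, 0.1966]
tool_rot: [[0.524, 0.807, 0.27], [0.851, -0.502, -0.151], [0.014, 0.309, -0.951]]
ft_force: [-3.8, -2.9, 8.3]
grip_width: 0.0118
gripper_force: 118.4
```

```bash
python3 - <<'E'
from walk import *
from h import *
S=get(); est(S,env.observe())
im=imaging.get_image("side"); cv2.imwrite("pics/t4.png",cv2.resize(im["pixels"][170:380,200:440,::-1],None,fx=2.5,fy=2.5,interpolation=cv2.INTER_CUBIC))
swing(S,'R',-.033,zf=.002,lift=9,n=24)
E
```

```text
L [-32.5  63.2  10.3]
R [-72.4 -62.6   8.5]
FL [25.4 44.5 30.1]
FR [-14.5 -81.3  28.3]
17.65 [-3.8 -2.9  8.3] [-0.47  0.29 -0.27] cmd-meas mm [-0.5  0.3 -0.4]
L [-0.033   0.0636  0.01  ] R [-0.033  -0.0684  0.01  ] psi -0.0
0 -0.3 -0.1 0.12 0.01 -0.04 255; 0 -0.9 -0.3 0.32 0.03 -0.1 255; 0 -1.3 -0.4 0.45 0.04 -0.14 255; 0 -1.5 -0.5 0.53 0.06 -0.16 255; 0 -1.5 -0.5 0.55 0.05 -0.17 255; -0.1 -1.3 -0.8 0.48 0.08 -0.15 255; -0.1 -0.8 -1.1 0.36 0.09 -0.1 255; -0.1 -0.3 -1.2 0.18 0.09 -0.04 255; -0.2 0.3 -1.4 -0.03 0.08 0.02 255; -0.3 0.4 -1.5 -0.05 0.1 0.03 255

-0.2 0.5 -1.7 -0.05 0.11 0.04 255; -0.3 0.4 -1.7 -0.05 0.11 0.04 255; -0.3 0.5 -1.8 -0.06 0.11 0.03 255; -0.2 0.5 -1.7 -0.05 0.1 0.04 255; -0.3 0.4 -1.5 -0.05 0.1 0.03 255; -0.2 0.4 -1.3 -0.06 0.08 0.04 255; -0.1 0.9 -0.9 -0.24 0.04 0.09 255; -0.1 1.2 -0.4 -0.4 0.01 0.15 255; -0.1 1.5 0.1 -0.5 -0.03 0.17 255; 0 1.5 0.5 -0.54 -0.05 0.18 255

0 1.5 0.5 -0.53 -0.06 0.18 255; 0 1.3 0.4 -0.46 -0.05 0.15 255; 0 0.8 0.3 -0.31 -0.03 0.11 255; 0 0.4 0.1 -0.12 -0.02 0.04 255
```

View pics/t4.png

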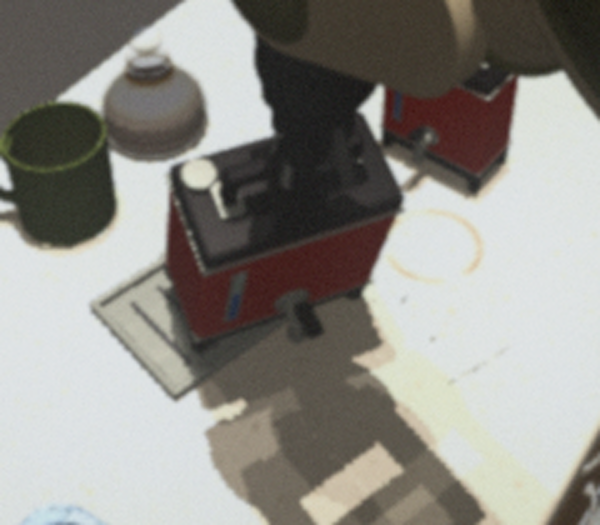

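The left near foot (200,345) is inside the tray. The right (357,295) is still in front of it.

Call:
{"op": "jog_arm", "data": {
  "plan": "0 -0.3 -0.1 0.12 0.01 -0.04 255; 0 -0.9 -0.3 0.32 0.03 -0.1 255; 0 -1.3 -0.4 0.45 0.04 -0.14 255; 0 -1.5 -0.5 0.53 0.06 -0.16 255; 0 -1.5 -0.5 0.55 0.05 -0.17 255; -0.1 -1.3 -0.8 0.48 0.08 -0.15 255; -0.1 -0.8 -1.1 0.36 0.09 -0.1 255; -0.1 -0.3 -1.2 0.18 0.09 -0.04 255; -0.2 0.3 -1.4 -0.03 0.08 0.02 255; -0.3 0.4 -1.5 -0.05 0.1 0.03 255"
}}

```text
time_s: 18.53
position: [0.5149, -0.0327, 0.205]
tool_rot: [[0.439, 0.872, 0.215], [0.886, -0.381, -0.263], [-0.147, 0.306, -0.941]]
ft_force: [-1.9, -2.6, 6.2]
grip_width: 0.0115
gripper_force: 118.0
```

Call:
{"op": "jog_arm", "data": {
  "plan": "-0.2 0.5 -1.7 -0.05 0.11 0.04 255; -0.3 0.4 -1.7 -0.05 0.11 0.04 255; -0.3 0.5 -1.8 -0.06 0.11 0.03 255; -0.2 0.5 -1.7 -0.05 0.1 0.04 255; -0.3 0.4 -1.5 -0.05 0.1 0.03 255; -0.2 0.4 -1.3 -0.06 0.08 0.04 255; -0.1 0.9 -0.9 -0.24 0.04 0.09 255; -0.1 1.2 -0.4 -0.4 0.01 0.15 255; -0.1 1.5 0.1 -0.5 -0.03 0.17 255; 0 1.5 0.5 -0.54 -0.05 0.18 255"
}}

```text
time_s: 19.37
position: [0.5167, -0.0557, 0.2016]
tool_rot: [[0.241, 0.928, 0.284], [0.968, -0.208, -0.142], [-0.072, 0.309, -0.948]]
ft_force: [-1.9, -2.7, 2.6]
grip_width: 0.0117
gripper_force: 117.6
```

Call:
{"op": "jog_arm", "data": {
  "plan": "0 1.5 0.5 -0.53 -0.06 0.18 255; 0 1.3 0.4 -0.46 -0.05 0.15 255; 0 0.8 0.3 -0.31 -0.03 0.11 255; 0 0.4 0.1 -0.12 -0.02 0.04 255; 0 0 0 0 0 0 255; 0 0 0 0 0 0 255"
}}

```text
time_s: 19.87
position: [0.5134, -0.0692, 0.1976]
tool_rot: [[0.242, 0.922, 0.301], [0.97, -0.231, -0.074], [0.001, 0.31, -0.951]]
ft_force: [0.0, -0.5, 6.3]
grip_width: 0.0112
gripper_force: 118.2
```

```bash
python3 - <<'E'
from walk import *
from h import *
S=get(); est(S,env.observe())
im=imaging.get_image("side"); f=200/np.tan(np.radians(im["fov_y"])/2); Ti=np.linalg.inv(im["world_from_camera"])
c=Ti@TRAY@np.array([*S['L'],1]); print("expect",im["cx"]+f*c[0]/c[2],im["cy"]+f*c[1]/c[2])
for o in models.tip_of("side","foot_near_left")[:2]: print(o)
tip(S,TH,0,14)
E
```

```text
L [-32.4  63.6  10.4]
R [-32.3 -68.4  10.3]
FL [28.5 63.6 30.3]
FR [ 28.5 -68.4  30.2]
19.8667 [ 0.  -0.5  6.3] [-0.07 -0.02 -0.15] cmd-meas mm [-0.4  0.3 -0.4]
expect 279.4740715671298 307.2414071773444
{'at': [281.9, 308.2], 'confidence': 0.79}
{'at': [353.8, 226.2], 'confidence': 0.59}
0.3 0 0 0 0.09 0.01 255; 0.7 0 0 0 0.25 0.05 255; 1.1 0 0 0 0.38 0.07 255; 1.5 0 0 0 0.49 0.09 255; 1.7 0 0 0 0.57 0.11 255; 1.8 0 0 0 0.62 0.12 255; 1.9 0 0 0 0.65 0.12 255; 1.9 0 0 0 0.64 0.12 255; 1.9 0 0 0 0.63 0.11 255; 1.6 0 0 0 0.57 0.11 255

1.5 0 0 0 0.48 0.09 255; 1.1 0 0 0 0.39 0.06 255; 0.8 0 0 0 0.25 0.05 255; 0.2 0 0 0 0.08 0.01 255
```

Call:
{"op": "jog_arm", "data": {
  "plan": "0.3 0 0 0 0.09 0.01 255; 0.7 0 0 0 0.25 0.05 255; 1.1 0 0 0 0.38 0.07 255; 1.5 0 0 0 0.49 0.09 255; 1.7 0 0 0 0.57 0.11 255; 1.8 0 0 0 0.62 0.12 255; 1.9 0 0 0 0.65 0.12 255; 1.9 0 0 0 0.64 0.12 255; 1.9 0 0 0 0.63 0.11 255; 1.6 0 0 0 0.57 0.11 255"
}}

```text
time_s: 20.8
position: [0.5621, -0.0813, 0.1984]
tool_rot: [[0.242, 0.968, 0.061], [0.97, -0.242, -0.015], [0.001, 0.063, -0.998]]
ft_force: [0.9, -1.2, 5.4]
grip_width: 0.0112
gripper_force: 118.1
```

Call:
{"op": "jog_arm", "data": {
  "plan": "1.5 0 0 0 0.48 0.09 255; 1.1 0 0 0 0.39 0.06 255; 0.8 0 0 0 0.25 0.05 255; 0.2 0 0 0 0.08 0.01 255; 0 0 0 0 0 0 255; 0 0 0 0 0 0 255"
}}

```text
time_s: 21.3
position: [0.5733, -0.0841, 0.197]
tool_rot: [[0.242, 0.97, 0.001], [0.97, -0.242, 0.0], [0.001, 0.001, -1.0]]
ft_force: [-1.0, -1.2, 7.5]
grip_width: 0.0117
gripper_force: 118.3
```

```bash
python3 - <<'E'
from walk import *
from h import *
S=get(); est(S,env.observe())
im=imaging.get_image("side"); cv2.imwrite("pics/t5.png",cv2.resize(im["pixels"][170:380,200:440,::-1],None,fx=2.5,fy=2.5,interpolation=cv2.INTER_CUBIC))
W=pts(im).reshape(-1,3); W=W[~np.isnan(W).any(1)]
X=W[(abs(W[:,2]-.182)<.006)&(abs(W[:,0]-.572)<.09)&(abs(W[:,1]+.08)<.11)]
print(len(X),np.linalg.lstsq(np.c_[X[:,:2],np.ones(len(X))],X[:,2],rcond=None)[0])
E
```

```text
L [-29.8  63.6  10.5]
R [-29.7 -68.4  10.4]
FL [34.2 63.6 10.5]
FR [ 34.3 -68.4  10.5]
21.3 [-1.  -1.2  7.5] [-0.16  0.06 -0.11] cmd-meas mm [-0.5  0.2 -0.5]
1838 [ 0.03951831 -0.01567086  0.15878199]
```

View pics/t5.png

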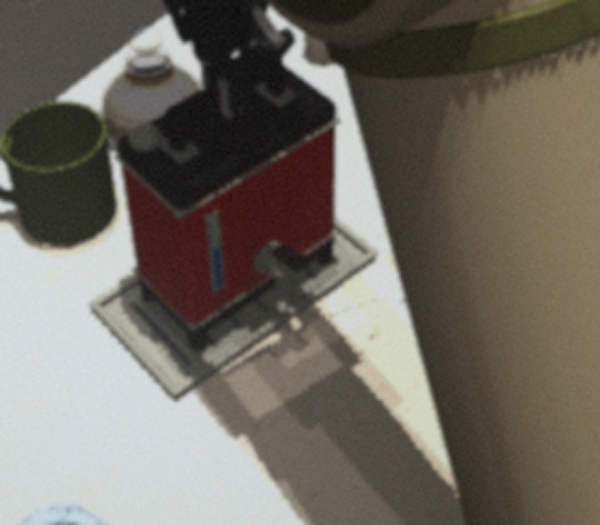

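The dispenser stands inside the tray with the near feet at crop (195,335) and (325,255). Next I release and retreat.

Call:
{"op": "jog_arm", "data": {
  "plan": "0 0 0 0 0 0 215; 0 0 0 0 0 0 200; 0 0 0 0 0 0 180; 0 0 0 0 0 0 140; 0 0 0 0 0 0 80; 0 0 0 0 0 0 0; 0 0 0 0 0 0 0; 0 0 0 0 0 0 0; 0 0 0 0 0 0 0; 0 0 0 0 0 0 0"
}}

```text
time_s: 22.18
position: [0.5728, -0.0839, 0.1965]
tool_rot: [[0.242, 0.97, 0.0], [0.97, -0.242, 0.0], [0.001, 0.0, -1.0]]
ft_force: [-1.0, -0.3, -0.2]
grip_width: 0.0856
gripper_force: 0.0
```

Call:
{"op": "jog_arm", "data": {
  "plan": "0 0 0 0 0 -0.5 0; 0 0 0 0 0 -1 0; 0 0 0 0 0 -1.5 0; 0 0 0 0 0 -2 0; 0 0 0 0 0 -2 0; 0 0 0 0 0 -2 0; 0 0 0 0 0 -1.5 0; 0 0 0 0 0 0 0; 0 0 0 0 0 0 0"
}}

```text
time_s: 22.93
position: [0.5729, -0.084, 0.3023]
tool_rot: [[0.242, 0.97, 0.002], [0.97, -0.242, -0.0], [0.0, 0.002, -1.0]]
ft_force: [-1.1, 0.5, -0.3]
grip_width: 0.085
gripper_force: 0.0
```

```bash
python3 - <<'E'
from h import *
s=env.observe(); print(s["time_s"],s["position"],s["grip_width"],s["ft_force"])
im=imaging.get_image("wrist"); save(im,"w2.png"); W=pts(im).reshape(-1,3); W=W[~np.isnan(W).any(1)]
X=W[(W[:,2]>.168)&(W[:,2]<.192)&(abs(W[:,0]-.572)<.09)&(abs(W[:,1]+.08)<.11)]
print(cv2.minAreaRect((X[:,:2]*1000).astype(np.float32)),np.linalg.lstsq(np.c_[X[:,:2],np.ones(len(X))],X[:,2],rcond=None)[0],np.median(X[:,2]))
E
```

```text
22.9333 [ 0.57286831 -0.08397505  0.30229459] 0.08496558198486667 [-1.09201004  0.46375704 -0.32242628]
((573.8361206054688, -85.75007629394531), (147.017578125, 79.1722183227539), 76.02166748046875) [0.0132841  0.00459945 0.17420673] 0.18127158018474804
```

View pics/w2.png

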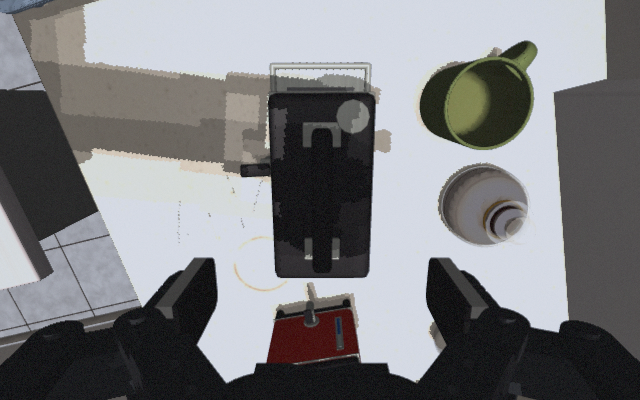

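The dispenser is level: the lid is at z 0.182 (180 mm plus the 2 mm tray floor), with its outline (270–375, 93–277) centred on the tray. The gripper is clear, and the mug and carafe look as they were. I'm handing the job in.

```bash
python3 -c "
from rig import job; print(job.close_job())"
```

```text
the job is handed in; nothing more can be done
None
```

I walked the dispenser on its near feet over the tray's edge, stood it level inside the tray, let go and handed the job in at about 23 s of the 51 s. The mug and carafe looked untouched in the last picture. I did not re-measure the shaker, but the arm never went near it.

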